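# Build up the stand-off on a meter-board stud

### The arm

A 7-joint arm with a two-finger parallel gripper is mounted at the origin on the work surface. World frame = base frame: x ahead of the robot, y to its left, z up, the work surface at z = 0. Lengths are in m, angles in rad, forces in N, time in s.
With the tool pointing down it reaches from about 0.425 to 1.025 m from the base axis. Payload 3.6 kg.
Tool frame: the origin (TCP) lies at the very end of the fingers, on their centre line; the grasp point (between the pads) lies 19 mm behind it; z points along the fingers, y is the line along which they close (so a half turn about z gives the same grasp; the last joint's range is limited). The gripper opens to 85 mm and grips with 20 to 120 N. Pads are 22 mm wide; open, the fingers measure 114 mm over their backs; the gripper's body (76 mm by 85 mm) begins 54 mm behind the grasp point. The pads swing forward as they close: fully open they stand 13 mm farther back than shut.
Start: joints at [-1.409, 0.591, 0.048, 1.609, -0.033, 0.943, -0.034], TCP at [0.183, 0.701, 0.231] pointing down, gripper open.
Joint ranges: [-2.69, 2.69], [-0.47, 2.24], [-1.27, 1.36], [0.19, 2.51], [-1.53, 4.68], [0.08, 2.07], [-3.09, 3.09]. Speed limits (rad/s): [2.57, 2.57, 3.14, 3.14, 3.14, 3.14, 3.14].

### API

Orientations are given as a unit quaternion [w, x, y, z].
In Python, from plant import state, viewer, arm gives the robot as it stands.
- The arm moves only by the shell command python3 -m pendant 'ROWS' [OPENING] [FORCE]. ROWS is JSON, a list of rows, each an object of numbers: "tx", "ty", "tz": the shift along the world's x, y, z in cm; "wx", "wy", "wz": the turn, a rotation vector about the world's x, y, z in rad. A call has 1 to 12 rows; each row shifts and turns the commanded pose from where the row before left it; what a row does not reach is not made up. A row lasts 1/10 s, in which the tool goes at most 50 mm and 8.59 degrees, less where a joint would pass 70% of its speed; a pose out of reach is approached as far as the arm can. A call is refused whole if a number of a shift passes 5 or a number of a turn 0.15, either way. A call with a gripper value outside its range is refused whole. OPENING is the closure in counts, from 0 (fully open) to 255 (shut), set as the call begins (- or left out, the last holds). The fingers move at their own pace and stop on an object; FORCE is the grip in N (left out, the last holds). Time passes only in rows, so rows that do not move let the fingers close. It gives the time, the measured TCP pose, the force, the opening and the grip force at its end, in the units of the state.
- state(): the state, without advancing time (a new reading comes with each control period).
- viewer.snapshot(name): name is "side" or "top"; returns the picture (480x640x3 uint8, red, green, blue); there is no depth.
- viewer.camera_info(name): a dict with "mtx" (3x3 intrinsics, pixels), "position" and "rotation" of the camera in the world. Camera axes: x right, y up, looking along -z (the intrinsics and any distortion apply to the point x, -y, -z); pixel columns grow to the right and rows downward; lengths in m; the calibration is good to about 2 mm. A picture is of the moment at which its call begins. camera_info takes no time and is no camera call.
- arm.close_job(): hands the job in; it is judged then, once.
The state is a dict: "time_s": time; "qpos": joint angles; "joint_velocities": joint speeds; "joint_torque": joint torques, N m; "tcp_pos": TCP position; "eef_rot": TCP orientation; "ft_force": force on the tool from outside, world axes, zero at the start; "wrist_torque": the same for the moment, N m; "width": finger opening in m; "grasp_force": force on a finger pad.
Only numpy, scipy, OpenCV 4.12 (cv2) and the standard library are available. Lean on these libraries where they do the work, as an engineer would, in place of code of your own. Each camera call takes 0.05 s, during which the arm holds its last target. There are 200 camera calls.

### The job

Thread the two red insulating spacers onto the brass stud of the grey stand-off plate in order of width: the wide one first, flat on the plate, then the narrow one flat on top of it. Let go of both and leave the blue spacer where it lies.

Things in the scene. Friction and masses are not known exactly. Their poses are not given: they have to be found in the camera images.
- wide_spacer: the wide red plastic ring, lying flat on the bench: 60 mm outside diameter, 34 mm hole, 22 mm tall, about 55 g. Origin at the centre of its underside; z is the ring's axis, up. It can be gripped across its outside from above at any yaw.
- narrow_spacer: the narrow red plastic ring, lying flat on the bench: 46 mm outside diameter, 34 mm hole, 22 mm tall, about 30 g. Origin at the centre of its underside; z is the ring's axis, up. It can be gripped across its outside from above at any yaw.
- blue_spacer: a blue plastic ring of in-between size that is not wanted and stays where it lies: 53 mm outside diameter, 34 mm hole, 22 mm tall. Origin at the centre of its underside. The three rings lie in any of three places, with at least 40 mm free between them; a black terminal block 14 mm tall lies among them.
- stud_base (a point): the foot of the stand-off's brass stud: on the stud's axis, level with the top face of the grey plate. The plate is 110 x 110 mm, 12 mm thick and fixed to the bench, so this point is 12 mm above the bench. The stud is upright, 14 mm in diameter (tip tapered to 8 mm) and rises 52 mm above this point. z is up along the stud; x and y run along the plate's edges. The wide ring's underside belongs at this height, the narrow ring's 22 mm above it.
Not all that is in view belongs to the job. What is shaped like the narrow_spacer but turquoise or white is not meant. What is shaped like the wide_spacer but purple is not meant.

How it is judged:
On the way, in this order (a step that is already met when the one before it is completed fails the run):
1. the wide red spacer is on the stud and lies flat on the plate (z of wide_spacer in the frame of stud_base between -0.004 and 0.005 m and horizontal distance between wide_spacer and stud_base below 0.014 m and angle between wide_spacer's own z axis and vertical below 0.175 rad), for 0.2 s.
2. with it still there, the narrow red spacer is on the stud and lies flat on the wide one (all of step 1 and z of narrow_spacer in the frame of stud_base between 0.018 and 0.027 m and horizontal distance between narrow_spacer and stud_base below 0.014 m and angle between narrow_spacer's own z axis and vertical below 0.175 rad), for 0.2 s.
At the end, for the whole second after the job is handed in: Wide red spacer on the stud, underside within 5 mm of the plate top; narrow red one on it, underside 18 to 27 mm above the plate top; both axes within 14 mm of the stud and 10 degrees of upright; both released and at rest; blue spacer moved less than 30 mm (all of step 2 and linear speed of each of wide_spacer, narrow_spacer below 0.02 m/s and contact force between the fingers and wide_spacer below 0.3 N and contact force between the fingers and narrow_spacer below 0.3 N and distance of blue_spacer from where it was at the start of the episode below 0.03 m); the robot touches nothing.
It fails at once if the blue spacer is moved by 30 mm or more (distance of blue_spacer from where it was at the start of the episode above 0.03 m).
It also fails if it takes over 53 s, if anything falls off the work surface, if the arm or the gripper's body presses on something with over 40 N, if the wrist force passes 120 N, or if a joint passes its speed limit or range.

## Working session

There is one attempt and no reset: what is moved stays moved. The work goes in short steps, Python scripts to look and compute and a shell command to move; the robot and the scene stay as the last step left them, time stands still between calls to the robot, and variables do not carry over. Pictures are saved under pics/ and viewed, at most 10 in all, crops included, and the job is handed in when it is done.

```bash
mkdir -p pics
python3 - <<'E'
from plant import state, viewer, arm
import cv2,json
for n in("top","side"):
    cv2.imwrite(f"pics/{n}0.png",viewer.snapshot(n)[:,:,::-1]); c=viewer.camera_info(n); print(n,c)
s=state();print(s['time_s'],s['tcp_pos'],s['eef_rot'],s['width'],s['ft_force'])
E
```

```text
top {'mtx': array([[446.76074929,   0.        , 329.1546365 ],
       [  0.        , 446.76074929, 242.56614104],
       [  0.        ,   0.        ,   1.        ]]), 'position': array([0.37860427, 0.08893867, 0.77187786]), 'rotation': array([-0.66228075, -0.08015826,  0.09031613,  0.73946052])}
side {'mtx': array([[510.97693302,   0.        , 322.22131061],
       [  0.        , 510.97693302, 244.65162753],
       [  0.        ,   0.        ,   1.        ]]), 'position': array([0.16732665, 0.46624577, 0.62158356]), 'rotation': array([-0.34850532, -0.1454524 ,  0.33819961,  0.8619795 ])}
0.1 [0.18325786 0.70066376 0.23025109] [-6.37190509e-05  1.27523001e-01  9.91835068e-01 -1.03781522e-03] 0.08561240144009565 [0.44816682 0.71882936 0.10324425]
```

View pics/top0.png

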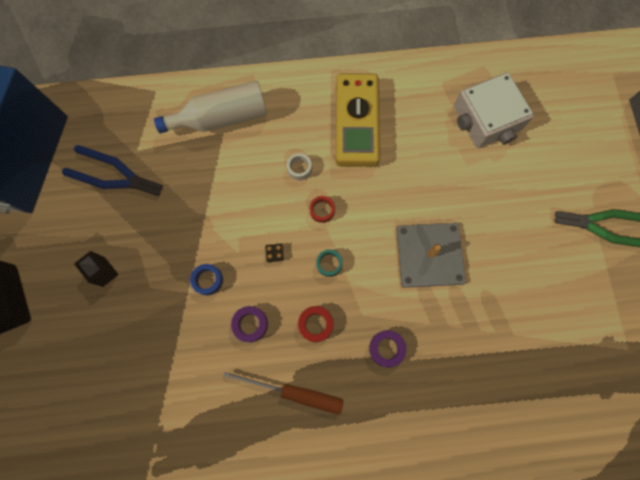

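View pics/side0.png

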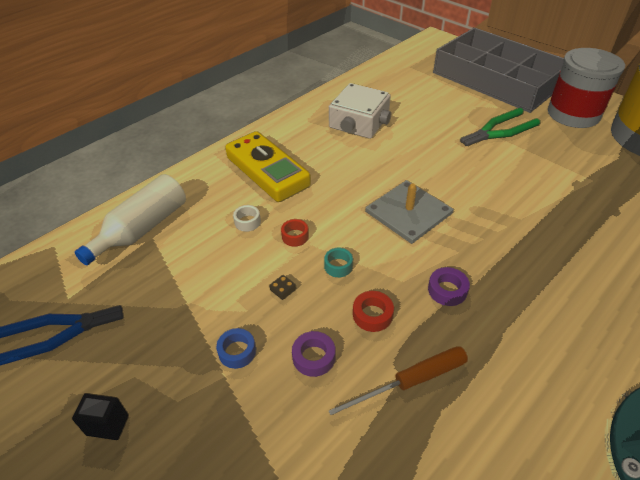

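```bash
cat > h.py <<'E'
import numpy as np, cv2
from plant import state, viewer, arm
from scipy.spatial.transform import Rotation as R
def cam(n):
    c=viewer.camera_info(n); q=c['rotation']; return c['mtx'],np.array(c['position']),R.from_quat([q[1],q[2],q[3],q[0]]).as_matrix()
def back(n,u,v,z):
    K,p,M=cam(n); d=np.linalg.inv(K)@[u,v,1]; d=M@[d[0],-d[1],-d[2]]
    return p+d*(z-p[2])/d[2]
def proj(n,P):
    K,p,M=cam(n); c=M.T@(np.array(P)-p); u=K@[c[0],-c[1],-c[2]]; return u[:2]/u[2]
def blobs(im,lo,hi,amin=150):
    h=cv2.cvtColor(im,cv2.COLOR_RGB2HSV); m=cv2.inRange(h,lo,hi)
    if lo[0]==0: m|=cv2.inRange(h,(174,lo[1],lo[2]),(180,255,255))
    cs,_=cv2.findContours(m,cv2.RETR_EXTERNAL,cv2.CHAIN_APPROX_NONE); o=[]
    for c in cs:
        c=cv2.convexHull(c); M=cv2.moments(c)
        if M['m00']>amin: o.append((M['m10']/M['m00'],M['m01']/M['m00'],M['m00']))
    return o
E
python3 - <<'E'
from h import *
ims=[]
for n in("top","side"):
    im=cv2.imread(f"pics/{n}0.png")[:,:,::-1].copy()
    for nm,lo,hi in(("red",(0,150,80),(5,255,255)),("blue",(105,120,50),(120,255,255))):
        for b in blobs(im,lo,hi): print(n,nm,np.round(b,1),back(n,b[0],b[1],.011).round(4))
    x,y=(390,210) if n=="top" else (355,165)
    ims.append(cv2.resize(im[y:y+90,x:x+105],None,fx=3.8,fy=6,interpolation=cv2.INTER_CUBIC))
    print(n,'worldx dir px',proj(n,[.5,0,0]),proj(n,[.6,0,0]),proj(n,[.5,.1,0]))
cv2.imwrite("pics/crop.png",np.hstack(ims)[:,:,::-1])
E
```

```text
top red [315.5 323.7 899. ] [0.4283 0.1057 0.011 ]
top red [321.8 208.4 422. ] [0.6293 0.0736 0.011 ]
top blue [205.4 278.9 632.5] [0.5247 0.286  0.011 ]
top blue [ 95.6 178.7 489. ] [0.7307 0.4762 0.011 ]
top blue [104.8 160.1 419.5] [0.7655 0.46   0.011 ]
top blue [  5.1  80.5 299.5] [0.9532 0.6523 0.011 ]
top worldx dir px [371.62740104 276.0088314 ] [364.26625195 221.43299654] [314.69899615 282.23984475]
side red [ 372.2  310.6 1234.5] [0.4297 0.1069 0.011 ]
side red [294.  228.5 341.5] [0.6356 0.0689 0.011 ]
side red [ 580.4   99.  1539. ] [ 0.4702 -0.6453  0.011 ]
side blue [ 234.7  347.4 1072. ] [0.5263 0.2856 0.011 ]
side blue [  37.1  335.5 2707.5] [0.7444 0.468  0.011 ]
side blue [ 84.3 255.  216. ] [0.8389 0.3456 0.011 ]
side worldx dir px [381.5957711  251.92622612] [337.22060501 222.62190151] [340.06184452 286.48402147]
```

View pics/crop.png

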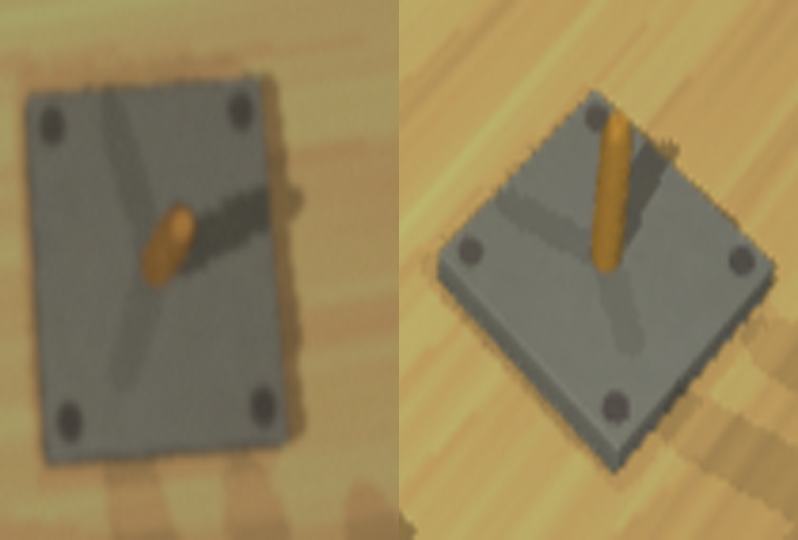

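Run:
```python
from h import *
for n,x,y,o,pts,tip in(("top",390,210,0,[(52,126),(241,112),(69,421),(263,407)],(184,215)),("side",355,165,399,[(597,118),(471,250),(741,261),(616,407)],(619,116))):
    f=lambda p,z:back(n,x+(p[0]-o+.5)/3.8-.5,y+(p[1]+.5)/6-.5,z)
    P=np.array([f(p,.012) for p in pts]);print(n,P.mean(0),f(tip,.064),'\n',P.round(4))
    im=cv2.imread(f"pics/{n}0.png")[:,:,::-1].copy()
    for b in blobs(im,(0,110,40),(9,255,255)): print(n,np.round(b,1),back(n,b[0],b[1],.011).round(4))
```

```text
top [ 0.52583179 -0.1061686   0.012     ] [ 0.52804963 -0.10693787  0.064     ] 
 [[ 0.5723 -0.0649  0.012 ]
 [ 0.5669 -0.1529  0.012 ]
 [ 0.4849 -0.0595  0.012 ]
 [ 0.4792 -0.1474  0.012 ]]
top [315.4 323.6 982. ] [0.4285 0.1058 0.011 ]
top [321.9 208.6 491. ] [0.6289 0.0735 0.011 ]
side [ 0.52689603 -0.10569776  0.012     ] [ 0.52737807 -0.10659525  0.064     ] 
 [[ 0.5681 -0.152   0.012 ]
 [ 0.5735 -0.0649  0.012 ]
 [ 0.4805 -0.1464  0.012 ]
 [ 0.4855 -0.0595  0.012 ]]
side [ 372.7  310.7 1319. ] [0.429  0.1065 0.011 ]
side [294.2 232.1 579.5] [0.6291 0.0746 0.011 ]
side [ 580.6   96.4 1949.5] [ 0.4746 -0.6557  0.011 ]
side [454.2  28.5 194.5] [ 0.8757 -0.7537  0.011 ]
side [476.   18.4 173. ] [ 0.8679 -0.8477  0.011 ]
side [420.7  18.9 500.5] [ 0.9787 -0.7418  0.011 ]
side [476.1   4.  246. ] [ 0.9217 -0.9312  0.011 ]
side [446.5  10.3 607.5] [ 0.9593 -0.8377  0.011 ]
side [384.1   7.2 394. ] [ 1.1044 -0.7351  0.011 ]
```

```bash
python3 -m pendant '[{"tx":1,"ty":-2.5},{"tx":1.9,"ty":-4.5},{"tx":1.9,"ty":-4.5},{"tx":1.9,"ty":-4.5},{"tx":1.9,"ty":-4.5},{"tx":1.9,"ty":-4.5},{"tx":1.9,"ty":-4.5},{"tx":1.9,"ty":-4.5},{"tx":1.9,"ty":-4.5},{"tx":1.9,"ty":-4.5},{"tx":1.9,"ty":-4.5},{"tx":1.9,"ty":-4.5}]' 0 30; python3 -m pendant '[{"tx":1.9,"ty":-4.5},{"tx":0.9,"ty":-3},{},{},{}]'
```

```text
invalid input
invalid input
```

```bash
python3 -m pendant '[{"tx":1,"ty":-2.5,"tz":0,"wx":0,"wy":0,"wz":0}]' 0 30; python3 -m pendant '[{"tx":1.9,"ty":-4.5,"tz":0,"wx":0,"wy":0,"wz":0}]'
```

```text
time_s: 0.2
tcp_pos: [0.1901, 0.6791, 0.2304]
eef_rot: [-0.001, 0.125, 0.992, 0.001]
ft_force: [-0.5, -0.3, -0.2]
width: 0.0855
grasp_force: 0.0
time_s: 0.3
tcp_pos: [0.2093, 0.6339, 0.2305]
eef_rot: [-0.001, 0.125, 0.992, 0.001]
ft_force: [-0.4, -0.7, 0.8]
width: 0.0855
grasp_force: 0.0
```

```bash
python3 -m pendant '[{"tx":1.8,"ty":-4.4,"tz":0,"wx":0,"wy":0,"wz":0},{"tx":1.8,"ty":-4.4,"tz":0,"wx":0,"wy":0,"wz":0},{"tx":1.8,"ty":-4.4,"tz":0,"wx":0,"wy":0,"wz":0},{"tx":1.8,"ty":-4.4,"tz":0,"wx":0,"wy":0,"wz":0},{"tx":1.8,"ty":-4.4,"tz":0,"wx":0,"wy":0,"wz":0},{"tx":1.8,"ty":-4.4,"tz":0,"wx":0,"wy":0,"wz":0},{"tx":1.8,"ty":-4.4,"tz":0,"wx":0,"wy":0,"wz":0},{"tx":1.8,"ty":-4.4,"tz":0,"wx":0,"wy":0,"wz":0},{"tx":1.8,"ty":-4.4,"tz":0,"wx":0,"wy":0,"wz":0},{"tx":1.8,"ty":-4.4,"tz":0,"wx":0,"wy":0,"wz":0},{"tx":1.8,"ty":-4.3,"tz":0,"wx":0,"wy":0,"wz":0},{"tx":1.8,"ty":-4.3,"tz":0,"wx":0,"wy":0,"wz":0}]'; python3 -m pendant '[{"tx":0,"ty":0,"tz":0,"wx":0,"wy":0,"wz":0},{"tx":0,"ty":0,"tz":0,"wx":0,"wy":0,"wz":0},{"tx":0,"ty":0,"tz":0,"wx":0,"wy":0,"wz":0}]'
```

```text
time_s: 1.5
tcp_pos: [0.4286, 0.1035, 0.2313]
eef_rot: [0.0, 0.127, 0.992, 0.0]
ft_force: [0.9, 0.3, -0.1]
width: 0.086
grasp_force: 0.0
time_s: 1.8
tcp_pos: [0.4279, 0.1065, 0.2311]
eef_rot: [-0.0, 0.127, 0.992, 0.0]
ft_force: [-0.3, 1.0, -0.9]
width: 0.0855
grasp_force: 0.0
```

```bash
python3 -m pendant '[{"tx":0.1,"ty":0,"tz":-4,"wx":0,"wy":0,"wz":0},{"tx":0,"ty":0,"tz":-4,"wx":0,"wy":0,"wz":0},{"tx":0,"ty":0,"tz":-4,"wx":0,"wy":0,"wz":0},{"tx":0,"ty":0,"tz":-4,"wx":0,"wy":0,"wz":0},{"tx":0,"ty":0,"tz":-2.5,"wx":0,"wy":0,"wz":0},{"tx":0,"ty":0,"tz":-1.5,"wx":0,"wy":0,"wz":0},{"tx":0,"ty":0,"tz":-1,"wx":0,"wy":0,"wz":0},{"tx":0,"ty":0,"tz":-0.6,"wx":0,"wy":0,"wz":0},{"tx":0,"ty":0,"tz":0,"wx":0,"wy":0,"wz":0},{"tx":0,"ty":0,"tz":0,"wx":0,"wy":0,"wz":0}]'
python3 - <<'E'
from h import *
im=viewer.snapshot("side")[210:410,260:500]
cv2.imwrite("pics/s1.png",cv2.resize(im,None,fx=3,fy=3,interpolation=cv2.INTER_CUBIC)[:,:,::-1])
E
```

```text
time_s: 2.8
tcp_pos: [0.4297, 0.1059, 0.0158]
eef_rot: [0.0, 0.127, 0.992, 0.0]
ft_force: [-0.0, -0.1, 0.0]
width: 0.0848
grasp_force: 0.0
```

View pics/s1.png

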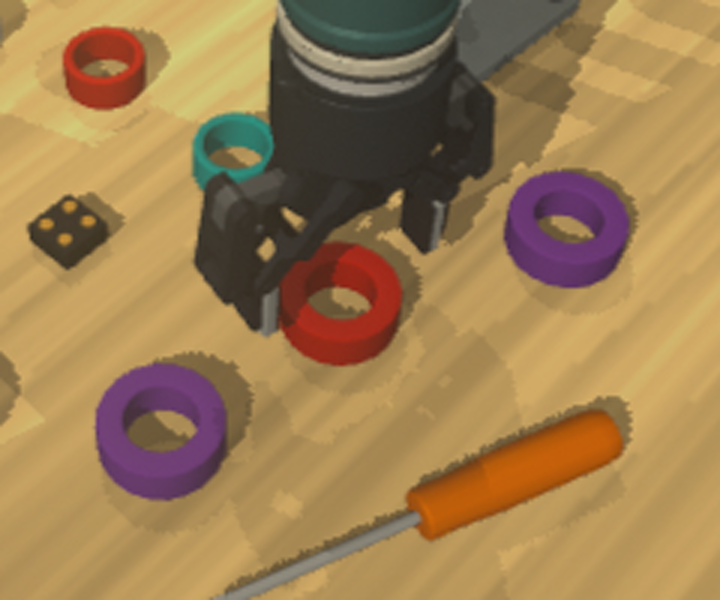

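The picture shows the open fingers (tips at crop (265,330) and (430,245)) straddling the wide red ring, whose centre is near (345,290), so the ring is centred between them. Next I go down and close.

```bash
python3 -m pendant '[{"tx":0,"ty":0,"tz":-0.8,"wx":0,"wy":0,"wz":0},{"tx":0,"ty":0,"tz":-0.6,"wx":0,"wy":0,"wz":0},{"tx":0,"ty":0,"tz":0,"wx":0,"wy":0,"wz":0},{"tx":0,"ty":0,"tz":0,"wx":0,"wy":0,"wz":0}]'; python3 -m pendant '[{"tx":0,"ty":0,"tz":0,"wx":0,"wy":0,"wz":0},{"tx":0,"ty":0,"tz":0,"wx":0,"wy":0,"wz":0},{"tx":0,"ty":0,"tz":0,"wx":0,"wy":0,"wz":0},{"tx":0,"ty":0,"tz":0,"wx":0,"wy":0,"wz":0},{"tx":0,"ty":0,"tz":0,"wx":0,"wy":0,"wz":0},{"tx":0,"ty":0,"tz":0,"wx":0,"wy":0,"wz":0},{"tx":0,"ty":0,"tz":0,"wx":0,"wy":0,"wz":0},{"tx":0,"ty":0,"tz":0,"wx":0,"wy":0,"wz":0}]' 255 30
```

```text
time_s: 3.25
tcp_pos: [0.4293, 0.1053, 0.0011]
eef_rot: [-0.0, 0.128, 0.992, -0.0]
ft_force: [-0.1, -0.0, 0.8]
width: 0.0854
grasp_force: 0.0
time_s: 4.05
tcp_pos: [0.4295, 0.1054, 0.0016]
eef_rot: [0.0, 0.127, 0.992, 0.0]
ft_force: [-0.6, 0.0, 5.5]
width: 0.0581
grasp_force: 32.0
```

```bash
python3 -m pendant '[{"tx":0,"ty":0,"tz":0.5,"wx":0,"wy":0,"wz":0},{"tx":0,"ty":0,"tz":1.5,"wx":0,"wy":0,"wz":0},{"tx":0,"ty":0,"tz":3,"wx":0,"wy":0,"wz":0},{"tx":0,"ty":0,"tz":3,"wx":0,"wy":0,"wz":0},{"tx":0,"ty":0,"tz":2,"wx":0,"wy":0,"wz":0},{"tx":0,"ty":0,"tz":0,"wx":0,"wy":0,"wz":0},{"tx":0,"ty":0,"tz":0,"wx":0,"wy":0,"wz":0}]'
python3 - <<'E'
from h import *
im=viewer.snapshot("side")[150:350,260:500]
cv2.imwrite("pics/s2.png",cv2.resize(im,None,fx=3,fy=3,interpolation=cv2.INTER_CUBIC)[:,:,::-1])
E
```

```text
time_s: 4.75
tcp_pos: [0.4294, 0.1055, 0.1015]
eef_rot: [0.0, 0.127, 0.992, 0.0]
ft_force: [0.5, 0.6, 0.3]
width: 0.0579
grasp_force: 32.5
```

View pics/s2.png

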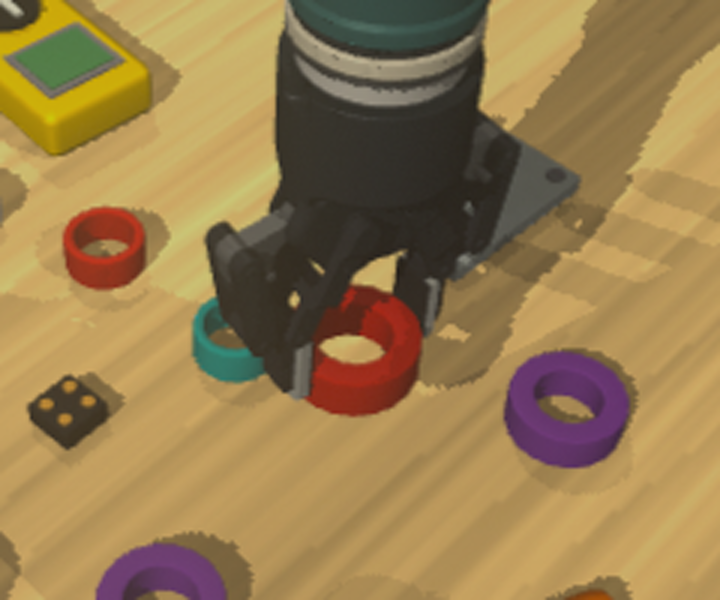

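The wide ring is held and looks level (crop right edge x≈420, bottom y≈413). I'll compare that with where it should be.

Run:
```python
from h import *
a=np.linspace(0,6.283,90)
for dx,dy,dz in((0,0,0),(.005,0,0),(0,.005,0),(0,0,.005)):
    q=np.array([proj("side",[.4294+dx+.03*np.cos(t),.1055+dy+.03*np.sin(t),.1+dz+h]) for t in a for h in(0,.022)])
    q=(q-[260,150])*3; print(q.min(0).round(),q.max(0).round())
```

```text
[283. 279.] [423. 415.]
[274. 273.] [414. 409.]
[275. 285.] [416. 422.]
[283. 271.] [424. 408.]
```

```bash
python3 -m pendant '[{"tx":0.9,"ty":-1.7,"tz":0,"wx":0,"wy":0,"wz":0},{"tx":1.6,"ty":-3.5,"tz":0,"wx":0,"wy":0,"wz":0},{"tx":1.6,"ty":-3.5,"tz":0,"wx":0,"wy":0,"wz":0},{"tx":1.6,"ty":-3.5,"tz":0,"wx":0,"wy":0,"wz":0},{"tx":1.6,"ty":-3.5,"tz":0,"wx":0,"wy":0,"wz":0},{"tx":1.5,"ty":-3.5,"tz":0,"wx":0,"wy":0,"wz":0},{"tx":0.9,"ty":-2,"tz":0,"wx":0,"wy":0,"wz":0},{"tx":0,"ty":0,"tz":0,"wx":0,"wy":0,"wz":0},{"tx":0,"ty":0,"tz":0,"wx":0,"wy":0,"wz":0},{"tx":0,"ty":0,"tz":0,"wx":0,"wy":0,"wz":0}]'
python3 - <<'E'
from h import *
im=viewer.snapshot("side")[90:290,300:540]
cv2.imwrite("pics/s3.png",cv2.resize(im,None,fx=3,fy=3,interpolation=cv2.INTER_CUBIC)[:,:,::-1])
E
```

```text
time_s: 5.8
tcp_pos: [0.5251, -0.1048, 0.1003]
eef_rot: [-0.002, 0.127, 0.992, 0.001]
ft_force: [-1.3, 0.2, -1.2]
width: 0.0581
grasp_force: 32.5
```

View pics/s3.png

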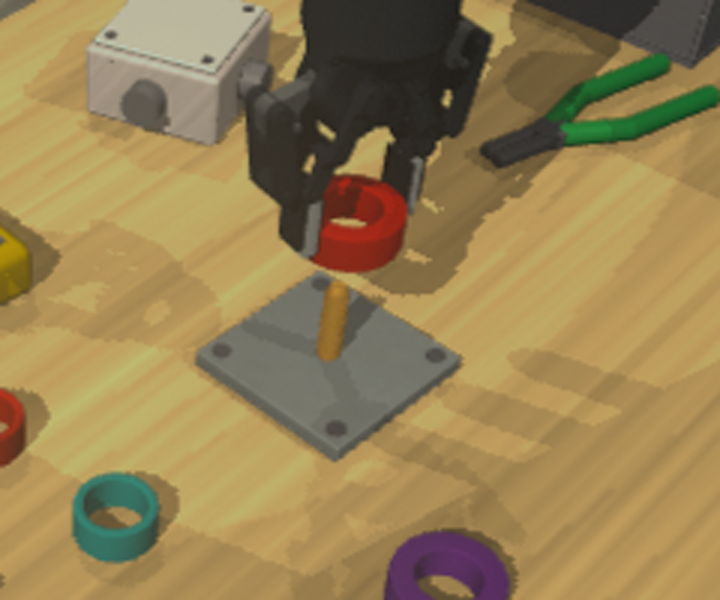

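The held ring's hole (crop (352,215)) is in line with the stud (tip (338,287), foot (330,355)). Now lower it.

```bash
python3 -m pendant '[{"tx":0.1,"ty":-0.1,"tz":-1,"wx":0,"wy":0,"wz":0},{"tx":0,"ty":0,"tz":-1.5,"wx":0,"wy":0,"wz":0},{"tx":0,"ty":0,"tz":-1.5,"wx":0,"wy":0,"wz":0},{"tx":0,"ty":0,"tz":-1.5,"wx":0,"wy":0,"wz":0},{"tx":0,"ty":0,"tz":-1.5,"wx":0,"wy":0,"wz":0},{"tx":0,"ty":0,"tz":-0.8,"wx":0,"wy":0,"wz":0},{"tx":0,"ty":0,"tz":-0.5,"wx":0,"wy":0,"wz":0},{"tx":0,"ty":0,"tz":-0.2,"wx":0,"wy":0,"wz":0},{"tx":0,"ty":0,"tz":0,"wx":0,"wy":0,"wz":0},{"tx":0,"ty":0,"tz":0,"wx":0,"wy":0,"wz":0}]'
```

```text
time_s: 6.85
tcp_pos: [0.5278, -0.1076, 0.0167]
eef_rot: [0.0, 0.127, 0.992, -0.0]
ft_force: [0.4, 0.3, -0.1]
width: 0.0582
grasp_force: 32.5
```

```bash
python3 -m pendant '[{"tx":-0.1,"ty":0.1,"tz":-0.2,"wx":0,"wy":0,"wz":0},{"tx":0,"ty":0,"tz":-0.1,"wx":0,"wy":0,"wz":0},{"tx":0,"ty":0,"tz":0,"wx":0,"wy":0,"wz":0},{"tx":0,"ty":0,"tz":0,"wx":0,"wy":0,"wz":0}]'; python3 -m pendant '[{"tx":0,"ty":0,"tz":0,"wx":0,"wy":0,"wz":0},{"tx":0,"ty":0,"tz":0,"wx":0,"wy":0,"wz":0},{"tx":0,"ty":0,"tz":0,"wx":0,"wy":0,"wz":0},{"tx":0,"ty":0,"tz":0,"wx":0,"wy":0,"wz":0},{"tx":0,"ty":0,"tz":0,"wx":0,"wy":0,"wz":0},{"tx":0,"ty":0,"tz":0,"wx":0,"wy":0,"wz":0},{"tx":0,"ty":0,"tz":0,"wx":0,"wy":0,"wz":0},{"tx":0,"ty":0,"tz":0,"wx":0,"wy":0,"wz":0}]' 0
```

```text
time_s: 7.25
tcp_pos: [0.5264, -0.1064, 0.0137]
eef_rot: [0.0, 0.127, 0.992, 0.0]
ft_force: [-0.8, 0.6, 4.7]
width: 0.058
grasp_force: 32.9
time_s: 8.05
tcp_pos: [0.5264, -0.1066, 0.0133]
eef_rot: [-0.0, 0.128, 0.992, -0.0]
ft_force: [0.4, 0.1, -0.8]
width: 0.0858
grasp_force: 0.0
```

```bash
python3 -m pendant '[{"tx":0,"ty":0,"tz":1,"wx":0,"wy":0,"wz":0},{"tx":0,"ty":0,"tz":3,"wx":0,"wy":0,"wz":0},{"tx":0,"ty":0,"tz":4,"wx":0,"wy":0,"wz":0},{"tx":0,"ty":0,"tz":4,"wx":0,"wy":0,"wz":0},{"tx":1,"ty":1.8,"tz":0,"wx":0,"wy":0,"wz":0},{"tx":2,"ty":3.6,"tz":0,"wx":0,"wy":0,"wz":0},{"tx":2,"ty":3.6,"tz":0,"wx":0,"wy":0,"wz":0},{"tx":2,"ty":3.6,"tz":0,"wx":0,"wy":0,"wz":0},{"tx":2,"ty":3.6,"tz":0,"wx":0,"wy":0,"wz":0},{"tx":1.3,"ty":1.8,"tz":0,"wx":0,"wy":0,"wz":0},{"tx":0,"ty":0,"tz":0,"wx":0,"wy":0,"wz":0},{"tx":0,"ty":0,"tz":0,"wx":0,"wy":0,"wz":0}]'
python3 - <<'E'
from h import *
im=viewer.snapshot("side")
for b in blobs(im,(0,110,40),(9,255,255)):
    if b[1]>110: print(np.round(b,1),back("side",b[0],b[1],.011).round(4),back("side",b[0],b[1],.023).round(4))
im=im[130:330,240:480]
cv2.imwrite("pics/s4.png",cv2.resize(im,None,fx=3,fy=3,interpolation=cv2.INTER_CUBIC)[:,:,::-1])
E
```

```text
time_s: 9.25
tcp_pos: [0.6289, 0.0732, 0.1336]
eef_rot: [-0.0, 0.127, 0.992, -0.0]
ft_force: [0.5, -0.2, 1.2]
width: 0.0855
grasp_force: 0.0
[294.2 232.1 579. ] [0.6291 0.0746 0.011 ] [0.62   0.0823 0.023 ]
[410.1 202.9 885. ] [ 0.5329 -0.1168  0.011 ] [ 0.5258 -0.1053  0.023 ]
```

View pics/s4.png

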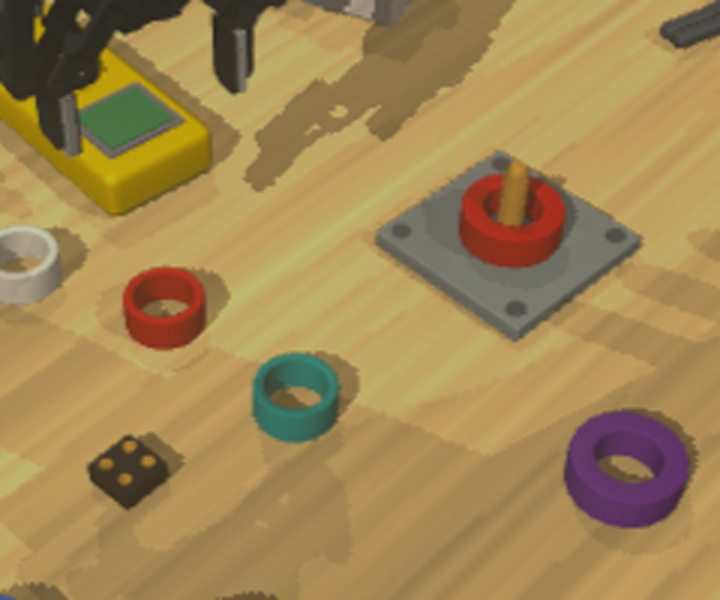

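The wide ring is flat on the plate around the stud (crop (512,218)), and the gripper is above the narrow ring (165,308). Next, the narrow one.

```bash
python3 -m pendant '[{"tx":0,"ty":0.1,"tz":-2,"wx":0,"wy":0,"wz":0},{"tx":0,"ty":0,"tz":-3,"wx":0,"wy":0,"wz":0},{"tx":0,"ty":0,"tz":-3,"wx":0,"wy":0,"wz":0},{"tx":0,"ty":0,"tz":-2,"wx":0,"wy":0,"wz":0},{"tx":0,"ty":0,"tz":-1.5,"wx":0,"wy":0,"wz":0},{"tx":0,"ty":0,"tz":-1,"wx":0,"wy":0,"wz":0},{"tx":0,"ty":0,"tz":-0.5,"wx":0,"wy":0,"wz":0},{"tx":0,"ty":0,"tz":0,"wx":0,"wy":0,"wz":0},{"tx":0,"ty":0,"tz":0,"wx":0,"wy":0,"wz":0}]'; python3 -m pendant '[{"tx":0,"ty":0,"tz":0,"wx":0,"wy":0,"wz":0},{"tx":0,"ty":0,"tz":0,"wx":0,"wy":0,"wz":0},{"tx":0,"ty":0,"tz":0,"wx":0,"wy":0,"wz":0},{"tx":0,"ty":0,"tz":0,"wx":0,"wy":0,"wz":0},{"tx":0,"ty":0,"tz":0,"wx":0,"wy":0,"wz":0},{"tx":0,"ty":0,"tz":0,"wx":0,"wy":0,"wz":0},{"tx":0,"ty":0,"tz":0,"wx":0,"wy":0,"wz":0},{"tx":0,"ty":0,"tz":0,"wx":0,"wy":0,"wz":0},{"tx":0,"ty":0,"tz":0,"wx":0,"wy":0,"wz":0}]' 255 25
```

```text
time_s: 10.2
tcp_pos: [0.6301, 0.0744, 0.0041]
eef_rot: [0.001, 0.128, 0.992, 0.0]
ft_force: [0.7, 0.3, 0.8]
width: 0.0851
grasp_force: 0.0
time_s: 11.1
tcp_pos: [0.6299, 0.0745, 0.0039]
eef_rot: [0.0, 0.128, 0.992, 0.0]
ft_force: [-1.1, -0.2, 5.6]
width: 0.0444
grasp_force: 26.6
```

```bash
python3 -m pendant '[{"tx":0,"ty":0,"tz":0.5,"wx":0,"wy":0,"wz":0},{"tx":0,"ty":0,"tz":1.5,"wx":0,"wy":0,"wz":0},{"tx":0,"ty":0,"tz":3,"wx":0,"wy":0,"wz":0},{"tx":0,"ty":0,"tz":4,"wx":0,"wy":0,"wz":0},{"tx":0,"ty":0,"tz":2,"wx":0,"wy":0,"wz":0},{"tx":-1.2,"ty":-2,"tz":0,"wx":0,"wy":0,"wz":0},{"tx":-2,"ty":-3.5,"tz":0,"wx":0,"wy":0,"wz":0},{"tx":-2,"ty":-3.5,"tz":0,"wx":0,"wy":0,"wz":0},{"tx":-2,"ty":-3.5,"tz":0,"wx":0,"wy":0,"wz":0},{"tx":-2,"ty":-3.5,"tz":0,"wx":0,"wy":0,"wz":0},{"tx":-1.2,"ty":-2.1,"tz":0,"wx":0,"wy":0,"wz":0},{"tx":0,"ty":0,"tz":0,"wx":0,"wy":0,"wz":0}]'; python3 -m pendant '[{"tx":0,"ty":0,"tz":0,"wx":0,"wy":0,"wz":0},{"tx":0,"ty":0,"tz":0,"wx":0,"wy":0,"wz":0}]'
python3 - <<'E'
from h import *
im=viewer.snapshot("side")[90:290,300:540]
cv2.imwrite("pics/s5.png",cv2.resize(im,None,fx=3,fy=3,interpolation=cv2.INTER_CUBIC)[:,:,::-1])
E
```

```text
time_s: 12.3
tcp_pos: [0.5224, -0.1112, 0.1141]
eef_rot: [-0.001, 0.131, 0.991, -0.001]
ft_force: [0.0, -0.5, -0.4]
width: 0.0441
grasp_force: 26.0
time_s: 12.5
tcp_pos: [0.5266, -0.1051, 0.1137]
eef_rot: [0.001, 0.126, 0.992, 0.0]
ft_force: [-0.0, -0.5, -0.4]
width: 0.0443
grasp_force: 26.0
```

View pics/s5.png

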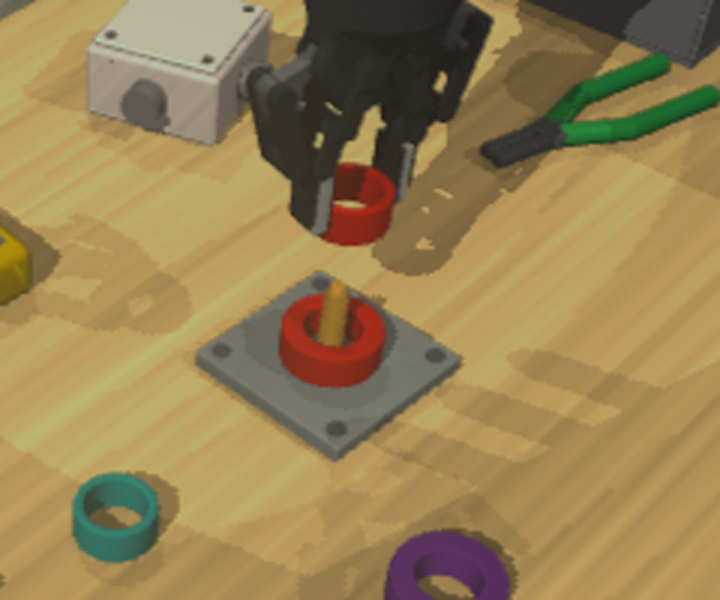

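The narrow ring is held level over the stud (hole at crop (350,200), tip at (338,285)). Now lower it.

```bash
python3 -m pendant '[{"tx":0,"ty":0,"tz":-1,"wx":0,"wy":0,"wz":0},{"tx":0,"ty":0,"tz":-1.5,"wx":0,"wy":0,"wz":0},{"tx":0,"ty":0,"tz":-1.5,"wx":0,"wy":0,"wz":0},{"tx":0,"ty":0,"tz":-1.5,"wx":0,"wy":0,"wz":0},{"tx":0,"ty":0,"tz":-1,"wx":0,"wy":0,"wz":0},{"tx":0,"ty":0,"tz":-0.6,"wx":0,"wy":0,"wz":0},{"tx":0,"ty":0,"tz":-0.2,"wx":0,"wy":0,"wz":0},{"tx":0,"ty":0,"tz":0,"wx":0,"wy":0,"wz":0},{"tx":0,"ty":0,"tz":0,"wx":0,"wy":0,"wz":0}]'
```

```text
time_s: 13.45
tcp_pos: [0.5259, -0.1066, 0.0407]
eef_rot: [0.0, 0.128, 0.992, -0.0]
ft_force: [-0.4, -0.1, 0.4]
width: 0.0446
grasp_force: 26.0
```

```bash
python3 -m pendant '[{"tx":0,"ty":0,"tz":-0.15,"wx":0,"wy":0,"wz":0},{"tx":0,"ty":0,"tz":-0.1,"wx":0,"wy":0,"wz":0},{"tx":0,"ty":0,"tz":0,"wx":0,"wy":0,"wz":0},{"tx":0,"ty":0,"tz":0,"wx":0,"wy":0,"wz":0}]'; python3 -m pendant '[{"tx":0,"ty":0,"tz":0,"wx":0,"wy":0,"wz":0},{"tx":0,"ty":0,"tz":0,"wx":0,"wy":0,"wz":0},{"tx":0,"ty":0,"tz":0,"wx":0,"wy":0,"wz":0},{"tx":0,"ty":0,"tz":0,"wx":0,"wy":0,"wz":0},{"tx":0,"ty":0,"tz":0,"wx":0,"wy":0,"wz":0},{"tx":0,"ty":0,"tz":0,"wx":0,"wy":0,"wz":0},{"tx":0,"ty":0,"tz":0,"wx":0,"wy":0,"wz":0},{"tx":0,"ty":0,"tz":0,"wx":0,"wy":0,"wz":0}]' 0;  python3 -m pendant '[{"tx":0,"ty":0,"tz":1,"wx":0,"wy":0,"wz":0},{"tx":0,"ty":0,"tz":3,"wx":0,"wy":0,"wz":0},{"tx":0,"ty":0,"tz":4,"wx":0,"wy":0,"wz":0},{"tx":0,"ty":0,"tz":4,"wx":0,"wy":0,"wz":0},{"tx":0,"ty":0,"tz":3,"wx":0,"wy":0,"wz":0},{"tx":0,"ty":0,"tz":0,"wx":0,"wy":0,"wz":0},{"tx":0,"ty":0,"tz":0,"wx":0,"wy":0,"wz":0},{"tx":0,"ty":0,"tz":0,"wx":0,"wy":0,"wz":0}]'
python3 - <<'E'
from h import *
im=viewer.snapshot("side")
im=im[130:330,300:540]
cv2.imwrite("pics/s6.png",cv2.resize(im,None,fx=3,fy=3,interpolation=cv2.INTER_CUBIC)[:,:,::-1])
E
```

```text
time_s: 13.85
tcp_pos: [0.5255, -0.1066, 0.0379]
eef_rot: [0.0, 0.128, 0.992, 0.0]
ft_force: [-0.1, -0.5, -0.2]
width: 0.0442
grasp_force: 26.0
time_s: 14.65
tcp_pos: [0.5254, -0.1066, 0.0378]
eef_rot: [0.0, 0.128, 0.992, -0.0]
ft_force: [0.5, -0.9, -0.4]
width: 0.0852
grasp_force: 0.0
time_s: 15.45
tcp_pos: [0.5244, -0.1064, 0.1872]
eef_rot: [-0.001, 0.128, 0.992, 0.0]
ft_force: [-1.0, 0.4, -0.9]
width: 0.0855
grasp_force: 0.0
```

View pics/s6.png

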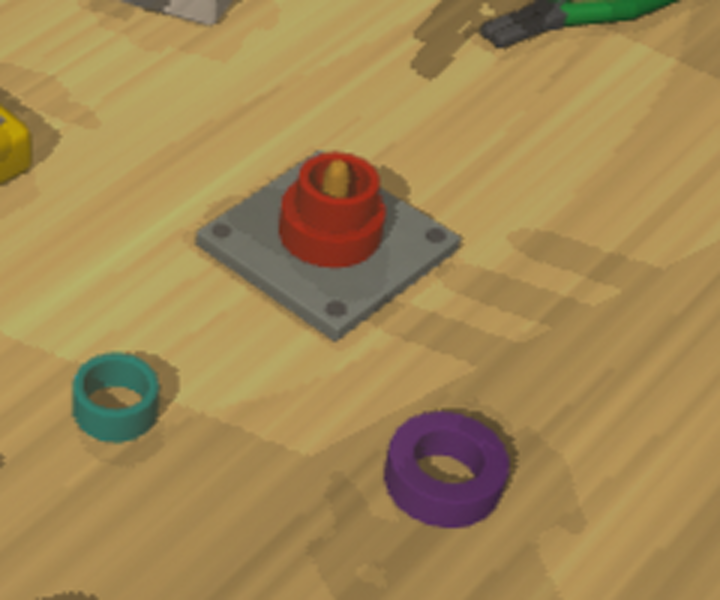

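Both red rings are stacked flat on the stud (crop (335,210)) and the gripper is clear of them.

```bash
python3 -c "
from plant import arm; print(arm.close_job())"
```

```text
the job is handed in; nothing more can be done
None
```

The job is handed in at about 15.5 s: the last picture shows the wide red spacer flat on the plate with the narrow red one on top of it, both released, and the blue spacer was never approached; no verdict was returned.

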